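# Reset the pipe gauge's length stop to its index groove

### The job

The stop collar on the pipe cut-length gauge is clamped at an odd length. Slacken its wing screw, slide the collar along the bar towards the trough with the pipe in it until the spring pin drops into the index groove, and tighten the wing screw fully there again. Do not force the collar along while it is clamped, do not clamp it anywhere else, and leave the pencil and the pipe tee lying on the gauge's plate where they are.

Things in the scene. Friction and masses are not known exactly. Their poses are not given: they have to be found in the camera images.
- gauge: pipe cut-length gauge fixed on the bench: base plate 165 x 420 x 12 mm, two grey pedestals holding a round steel bar 25 mm thick. Origin on the bench below the bar's axis (82 mm up), near mid-bar. +y runs along the bar towards the end with the trough where a white pipe piece lies behind the bar; +x points across the bar, to the trough's side
- stop_collar (a joint): position (m) of the stop collar along the bar, positive towards the trough end; starts at -0.105 to -0.055. Slack it slides with 3 to 5 N; tight it holds over 30 N. The bar has one turned groove, 11 mm wide, which stops the collar somewhere from -0.02 to +0.02 (differs each time: go by the pin's drop)
- collar_centre (a point): centre of the stop collar, on the bar's axis; axes as the gauge's. The collar is a dark steel sleeve round the bar, 60 mm in diameter, 76 mm long along it, keyed against turning, with a flat stop arm on the +x side that ends in line with the trough
- index_pin (a joint): drop (m) of the spring index pin in the collar's top (8 mm pin, round black cap 25 mm wide): about 0 while its foot rides on the bar, +0.0045 when in a groove, its cap then almost down on its bush. Its spring (6 N) drops it by itself; once in, it blocks the collar (1.5 mm play either way)
- pin_cap (a point): centre of the top of the index pin's black cap, 60 mm above the bar's axis while the pin rides on the bar, and 20 mm from the collar's centre towards the trough end
- wing_screw (a joint): turn of the wing screw (rad): 0 = fully tight, at its stop; grows as it is loosened, anticlockwise looking down on the wing; from 0.8 the collar is free, 1.6 is the end. Starts at 0 to 0.1. It stays where it is left; turning takes 0.05 to 0.25 N m; the wing rises 0.8 mm per rad
- wing_grip (a point): middle of the wing: a black bar grip 66 mm long, 14 mm thick, 26 mm high (13 mm either side of this point), on a 14 mm shank; the collar begins 33 mm below. z = screw axis, out of the collar, leaning 32 deg from vertical to the gauge's -x side, away from the trough; x along the wing, y across its flat sides. Tight, the wing stands 1 rad clockwise from square to the bar
- pencil: red pencil, 187 mm long, loose on the gauge's base plate behind the bar; bystander
- tee_grey: grey pipe tee, 92 mm long, 42 mm high, lying loose on the base plate at the end away from the trough; bystander

How it is judged:
By the outcome, as a careful person would: the job done as asked, in the order asked, and still so for the second after the job is handed in, with the robot touching nothing.
It also fails if it takes over 45 s, if anything falls off the work surface, if the arm or the gripper's body presses on something with over 40 N, if the wrist force passes 120 N, or if a joint passes its speed limit or range.

### The arm

A 6-joint arm with a two-finger parallel gripper is mounted at the origin on a cart in front of the work surface, level with it; the furniture and walls round the work are solid. World frame = base frame: x ahead of the robot, y to its left, z up, the work surface at z = 0. Lengths are in mm, angles in rad, forces in N, time in s.
With the tool pointing down it reaches from about 275 to 825 mm from the base axis. Payload 4.9 kg.
Tool frame: the origin (TCP) lies midway between the tips of the shut fingers; the grasp point (between the pads) lies 19 mm behind it; z points along the fingers, y is the direction in which the jaws open and shut (so a half turn about z gives the same grasp; the last joint's range is limited). The gripper opens to 85 mm and grips with 20 to 120 N. Pads are 22 mm wide; open, the fingers measure 114 mm over their backs; the gripper's body (76 mm by 85 mm) begins 54 mm behind the grasp point. The pads swing forward as they close: fully open they stand 13 mm farther back than shut.
Start: joints at [1.158, 0.326, -0.193, 1.052, 0, 1.437], TCP at [151.355, 528.782, 231.281] pointing down, gripper open.
Joint ranges: [-2.65, 2.65], [-0.97, 1.79], [-1.3, 1.35], [-1.93, 2.1], [-1.47, 1.37], [-3.14, 3.14]. Speed limits (rad/s): [2.57, 2.57, 3.14, 3.14, 3.14, 3.14].

### API

Orientations are given as a unit quaternion [x, y, z, w].
In Python, from cell import ctrl, imaging gives the robot as it stands. The module is installed in compiled form; this text tells all that it offers.
- The arm moves only by the tool apply_moves, never from a script. Its argument "motion" is a list that holds one entry, the list of rows, each a list of 7 numbers: the shift along the tool's x, y, z in cm, then the turn, a rotation vector about the tool's x, y, z in rad, then the opening, from 0 (shut) to 1 (fully open). In form: [[[tx, ty, tz, wx, wy, wz, claw], ...]]. A call has 1 to 5 rows; each row shifts and turns the pose as measured when the row begins, along the tool's axes as they then stand; what a row does not reach is not made up. A row lasts 1/10 s, in which the tool goes at most 50 mm and 8.59 degrees, less where a joint would pass 70% of its speed; a pose out of reach is approached as far as the arm can. A call with a gripper value outside its range is refused whole. The fingers move at their own pace and stop on an object; "squeeze" is the grip in N (left out, the last holds). Time passes only in rows, so rows that do not move let the fingers close. It gives the time, the measured TCP pose, the force and the opening at its end, in the units of the state.
- ctrl.observe(): the state, without advancing time (a new reading comes with each control period).
- imaging.camera(name): name is "scene" or "top" or "wrist"; returns the picture (384x512x3 uint8, red, green, blue); there is no depth.
- imaging.camera_model(name): a dict with "K" (3x3 intrinsics, pixels), "T" (4x4, takes a point from camera to world coordinates). Camera axes: x right, y down, z forward; pixel columns grow to the right and rows downward; lengths in mm; the calibration is good to about 2 mm. The wrist camera is an equidistant fisheye: a pixel r from the principal point sees the ray r / f radians off the axis. A picture is of the moment at which its call begins: read the wrist's pose just before it. camera_model takes no time and is no camera call; for the wrist camera it gives the pose at the moment of the call.
- ctrl.finish_job(): hands the job in, once; it reports no verdict.
The state is a dict: "time": time; "joints": joint angles; "qvel": joint speeds; "joint_torque": joint torques, N m; "tool_pos": TCP position; "tcp_rot": TCP orientation; "contact_force": force on the tool from outside, world axes, zero at the start; "wrist_torque": the same for the moment, N m; "gripper_width": finger opening in mm.
Only numpy, scipy, OpenCV 4.12 (cv2) and the standard library are available. Lean on these libraries where they do the work, as an engineer would, in place of code of your own. Each camera call takes 0.05 s, during which the arm holds its last target.

## Working session

There is one attempt and no reset: what is moved stays moved. The work goes in short steps, Python scripts to look and compute and a tool call to move; the robot and the scene stay as the last step left them, time stands still between calls to the robot, and variables do not carry over. Pictures are saved under pics/ and viewed, and the job is handed in when it is done.

Besides the shell and the picture viewer there is one more tool, called after ">>>" as name([rows], argument=value, ...), one row to a line, values as JSON. apply_moves: Moves the arm, as the interface text tells. Its arguments: {"type":"object","properties":{"motion":{"type":"array","items":{"type":"array","items":{"type":"array","items":{"type":"number"}}}},"squeeze":{"type":"number"}},"required":["motion"]}

```bash
mkdir -p pics; python3 - <<'E'
from cell import ctrl, imaging
import cv2
print(ctrl.observe())
for n in ("scene","top","wrist"):
    m=imaging.camera_model(n); print(n,m["K"],m["T"])
    cv2.imwrite(f"pics/{n}0.png",imaging.camera(n)[:,:,::-1])
E
```

```text
{'time': 0.0, 'joints': array([ 1.15780597e+00,  3.26957289e-01, -1.93589157e-01,  1.05200201e+00,
       -4.47092567e-05,  1.43659323e+00]), 'qvel': array([ 0.00037292, -0.00127157, -0.00061195,  0.00034776, -0.00021067,
        0.00027993]), 'joint_torque': array([ 5.37816304e-04, -4.43394899e+01,  2.62441653e+01,  1.54350617e-02,
        2.91546521e-04,  7.19274112e-06]), 'tool_pos': array([151.120059  , 528.21974649, 230.49253763]), 'tcp_rot': array([ 1.38942581e-01,  9.90300051e-01, -8.49520275e-04, -2.15186252e-04]), 'contact_force': array([-0.13740752,  0.52335167, -0.1041263 ]), 'wrist_torque': array([ 0.04594951, -0.009293  ,  0.01359476]), 'gripper_width': 85.54642850508374}
scene [[385.87621593   0.         256.33013318]
 [  0.         385.87621593 185.93237284]
 [  0.           0.           1.        ]] [[-8.15698317e-01 -3.90364436e-01  4.26909666e-01  1.80580137e+02]
 [-5.78382974e-01  5.37011204e-01 -6.14078255e-01  7.78224476e+02]
 [ 1.04590384e-02 -7.47819881e-01 -6.63819278e-01  6.74516064e+02]
 [ 0.00000000e+00  0.00000000e+00  0.00000000e+00  1.00000000e+00]]
top [[456.65923209   0.         248.18693239]
 [  0.         456.65923209 184.46189867]
 [  0.           0.           1.        ]] [[-9.83984119e-03 -9.98071698e-01  6.12867362e-02  4.84117806e+02]
 [-9.99841953e-01  1.07278260e-02  1.41768599e-02  2.47707406e+02]
 [-1.48069960e-02 -6.11375520e-02 -9.98019515e-01  9.64081562e+02]
 [ 0.00000000e+00  0.00000000e+00  0.00000000e+00  1.00000000e+00]]
wrist [[297.31863964   0.         254.57475786]
 [  0.         297.31863964 189.2962358 ]
 [  0.           0.           1.        ]] [[ 2.75833186e-01  9.11579427e-01  3.04858988e-01  7.15595360e+01]
 [ 9.61203360e-01 -2.60919105e-01 -8.94948099e-02  5.51760294e+02]
 [-2.03809337e-03  3.17717122e-01 -9.48183356e-01  3.73319647e+02]
 [ 0.00000000e+00  0.00000000e+00  0.00000000e+00  1.00000000e+00]]
```

View pics/scene0.png

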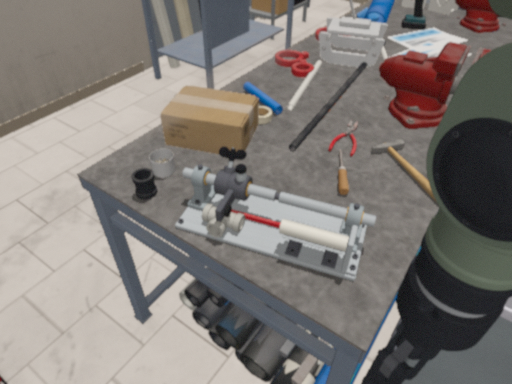

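View pics/top0.png

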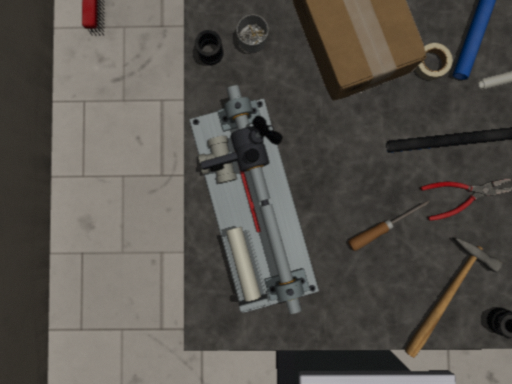

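View pics/wrist0.png

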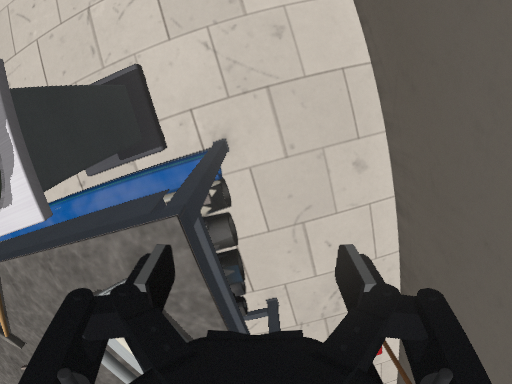

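```bash
python3 - <<'E'
import cv2
a=cv2.imread("pics/top0.png")[80:320,180:330]
cv2.imwrite("pics/top0c.png",cv2.resize(a[:110],None,fx=5,fy=5,interpolation=cv2.INTER_CUBIC))
cv2.imwrite("pics/top0d.png",cv2.resize(a[110:],None,fx=5,fy=4.5,interpolation=cv2.INTER_CUBIC))
a=cv2.imread("pics/scene0.png")[140:280,170:380]
cv2.imwrite("pics/scene0c.png",cv2.resize(a,None,fx=3.8,fy=3.8,interpolation=cv2.INTER_CUBIC))
E
```

```text
(no output)
```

View pics/top0c.png

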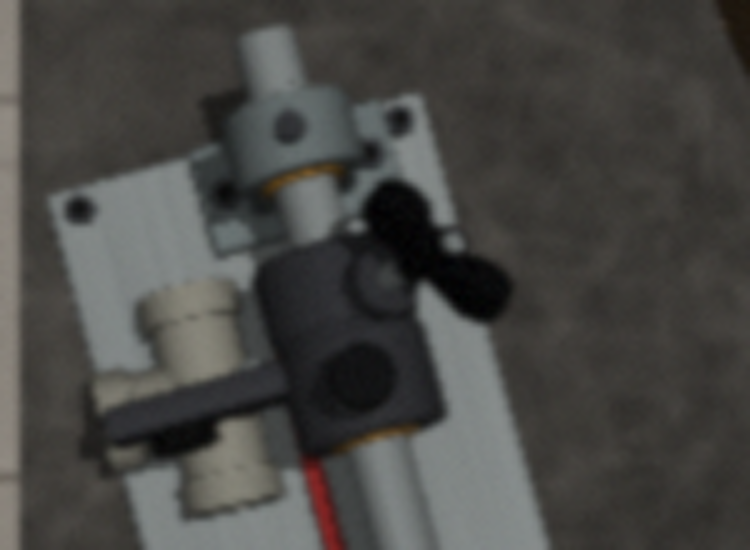

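View pics/top0d.png

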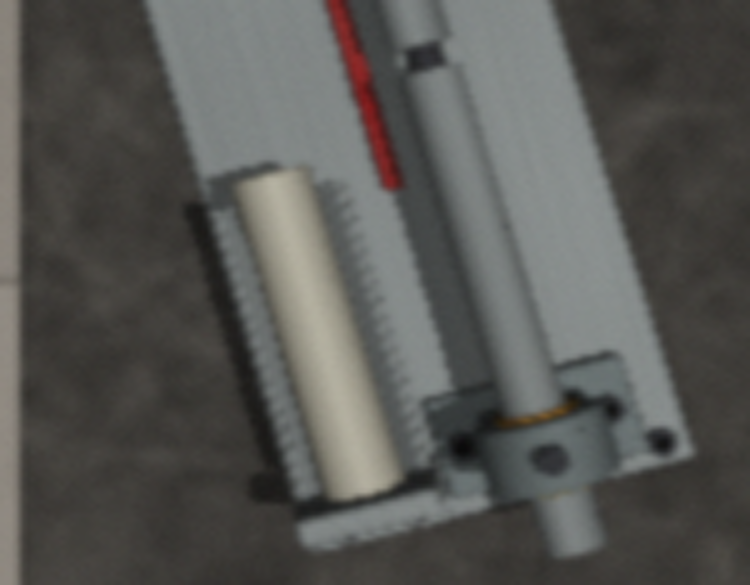

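View pics/scene0c.png

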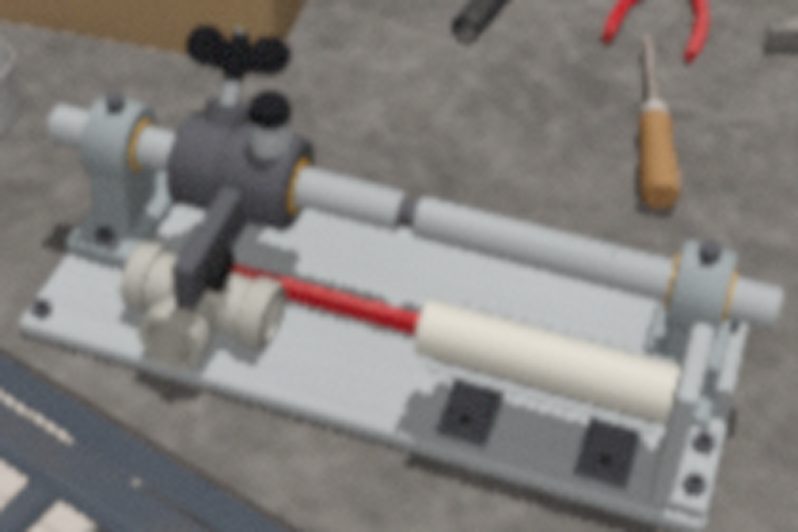

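```bash
cat > h.py <<'E'
import numpy as np, cv2
from cell import ctrl, imaging
from scipy.spatial.transform import Rotation as R
def ray(n,u,v,m=None):
    m=m or imaging.camera_model(n);K=m["K"];T=m["T"]
    x=(u-K[0,2])/K[0,0];y=(v-K[1,2])/K[1,1]
    if n=="wrist":
        r=np.hypot(x,y);s=np.sin(r)/r if r>1e-9 else 1
        d=np.array([x*s,y*s,np.cos(r)])
    else: d=np.array([x,y,1.])
    d=T[:3,:3]@d;return T[:3,3],d/np.linalg.norm(d)
def tri(rs):
    A=np.zeros((3,3));b=np.zeros(3)
    for o,d in rs:
        P=np.eye(3)-np.outer(d,d);A+=P;b+=P@o
    x=np.linalg.solve(A,b)
    return x,[np.linalg.norm((np.eye(3)-np.outer(d,d))@(x-o)) for o,d in rs]
def atz(r,z): o,d=r;return o+d*(z-o[2])/d[2]
def proj(n,p,m=None):
    m=m or imaging.camera_model(n);K=m["K"];T=m["T"]
    c=T[:3,:3].T@(np.asarray(p)-T[:3,3])
    if n=="wrist":
        th=np.arctan2(np.hypot(c[0],c[1]),c[2]);ph=np.hypot(c[0],c[1]);c=np.array([c[0]/ph*th,c[1]/ph*th,1])
    return K[0,0]*c[0]/c[2]+K[0,2],K[1,1]*c[1]/c[2]+K[1,2]
E
cat > m1.py <<'E'
from h import *
a=atz(ray("top",235,92),82);b=atz(ray("top",295,310),82);print(a,b)
y=(b-a)/np.linalg.norm(b-a);print("ydir",y,np.degrees(np.arctan2(y[1],y[0])),np.linalg.norm(b-a))
sc=lambda u,v:ray("scene",170+u/3.8,140+v/3.8)
tp=lambda u,v:ray("top",180+u/5,80+v/5)
tq=lambda u,v:ray("top",180+u/5,190+v/4.5)
for nm,p,q in [("cap",sc(268,103),tp(360,376)),("wingmid",sc(238,52),tp(438,250)),("groove",sc(405,211),tq(425,57)),
  ("barFar",sc(65,122),tp(268,55)),("barNear",sc(765,303),tq(572,525)),("plate NW",sc(22,322),tp(50,200))]:
    print(nm,tri([p,q]))
w1=tri([sc(207,45),tp(398,207)]);w2=tri([sc(268,54),tp(486,292)]);print(w1,w2)
w1=tri([sc(268,54),tp(398,207)]);w2=tri([sc(207,45),tp(486,292)]);print(w1,w2)
E
python3 m1.py
```

```text
[720.17359527 284.30555612  82.        ] [298.30356418 173.61524261  82.        ]
ydir [-0.96725943 -0.25378966  0.        ] -165.29812160380786 436.1498236122866
cap (array([588.52910709, 252.35251256, 139.42910048]), [np.float64(0.7057791101201971), np.float64(0.7057791101200926)])
wingmid (array([634.07285208, 223.16041723, 138.64369236]), [np.float64(0.1929692997898731), np.float64(0.19296929978979702)])
groove (array([504.29590476, 229.04962479,  82.11564263]), [np.float64(1.8012324372863573), np.float64(1.8012324372863986)])
barFar (array([722.86481069, 287.67883428,  83.23546323]), [np.float64(1.1824328931856298), np.float64(1.182432893185437)])
barNear (array([303.58252978, 174.23641909,  80.81752386]), [np.float64(0.7802626978555924), np.float64(0.7802626978556374)])
plate NW (array([681.24782168, 383.45033411,   8.82573383]), [np.float64(0.41641691752667215), np.float64(0.41641691752684823)])
(array([647.70654409, 237.13071892, 146.48946739]), [np.float64(0.7709007451256431), np.float64(0.7709007451256328)]) (array([621.20024542, 206.70759032, 132.5494241 ]), [np.float64(2.2992807189922195), np.float64(2.2992807189920312)])
(array([631.52306764, 227.89508105, 145.69897065]), [np.float64(19.277337334860064), np.float64(19.277337334860118)]) (array([635.50492669, 218.11616734, 138.28649764]), [np.float64(21.062045120844072), np.float64(21.06204512084421)])
```

```bash
cat >> h.py <<'E'
from scipy.spatial.transform import Slerp
def frame(az_y=np.radians(-165.1)):
    y=np.array([np.cos(az_y),np.sin(az_y),0]);z=np.array([0,0,1.]);x=np.cross(y,z);return np.c_[x,y,z]
G=frame()
t=np.radians(32)
A=G@np.array([-np.sin(t),0,np.cos(t)])       # screw axis
U=G@np.array([-np.cos(t),0,-np.sin(t)])      # square dir, towards -x
V=G[:,1]
def toolR(ang): # ang: screw turn; tool x towards upper end of wing
    c=1.0-ang
    x=-(np.cos(c)*U+np.sin(c)*V)
    return np.c_[x,np.cross(-A,x),-A]
def plan(p,Rm,claw,vmax=45,wmax=0.145,n=5):
    s=ctrl.observe();p0=s["tool_pos"];r0=R.from_quat(s["tcp_rot"])
    r1=R.from_matrix(Rm) if Rm is not None else r0
    dth=(r0.inv()*r1).magnitude();d=np.linalg.norm(p-p0)
    N=max(1,int(np.ceil(max(d/vmax,dth/wmax))))
    sl=Slerp([0,1],R.concatenate([r0,r1]));out=[]
    for i in range(min(n,N)):
        a=sl(i/N);b=sl((i+1)/N)
        out.append([round(float(v),2) for v in a.inv().apply((p-p0)/N)/10]+[round(float(v),3) for v in (a.inv()*b).as_rotvec()]+[claw])
    print("dist",d,"ang",dth,"N",N,"joints",s["joints"].round(3),"t",s["time"]);print(out)
E
cat > p1.py <<'E'
from h import *
W=np.array([634,223,137.]);
plan(W+A*80,toolR(0.05),0.4)
E
python3 p1.py
```

```text
dist 603.622942507875 ang 2.0322273885222017 N 15 joints [ 1.158  0.327 -0.193  1.052 -0.     1.437] t 0.15
[[-3.8, -1.31, 0.17, -0.002, 0.044, 0.128, 0.4], [-3.94, -0.82, 0.0, -0.002, 0.044, 0.128, 0.4], [-4.01, -0.31, -0.18, -0.002, 0.044, 0.128, 0.4], [-4.0, 0.21, -0.35, -0.002, 0.044, 0.128, 0.4], [-3.92, 0.72, -0.53, -0.002, 0.044, 0.128, 0.4]]
```

>>> apply_moves([
  [[-3.8,-1.3,-0.8,0,0.044,0.128,0.4],[-3.9,-0.8,-0.8,0,0.044,0.128,0.4],[-4.0,-0.3,-0.8,0,0.044,0.128,0.4],[-4.0,0.2,-0.8,0,0.044,0.128,0.4],[-3.9,0.7,-0.8,0,0.044,0.128,0.4]],
], squeeze=40)

```text
time: 0.65
tool_pos: [315.2, 412.6, 252.1]
tcp_rot: [0.446, 0.888, 0.014, -0.111]
contact_force: [-0.7, -0.1, -0.5]
gripper_width: 34.5
```

```bash
python3 p1.py
```

```text
dist 405.0620686047785 ang 1.344837195250542 N 10 joints [ 0.65   0.292 -0.206  1.146  0.213  1.572] t 0.65
[[-3.82, 1.27, -0.44, -0.003, 0.044, 0.127, 0.4], [-3.61, 1.74, -0.6, -0.003, 0.044, 0.127, 0.4], [-3.33, 2.18, -0.74, -0.003, 0.044, 0.127, 0.4], [-2.99, 2.59, -0.88, -0.003, 0.044, 0.127, 0.4], [-2.6, 2.95, -0.99, -0.003, 0.044, 0.127, 0.4]]
```

>>> apply_moves([
  [[-3.8,1.3,-0.5,0,0.044,0.127,0.4],[-3.6,1.7,-0.6,0,0.044,0.127,0.4],[-3.3,2.2,-0.75,0,0.044,0.127,0.4],[-3.0,2.6,-0.9,0,0.044,0.127,0.4],[-2.6,2.95,-1.0,0,0.044,0.127,0.4]],
])

```text
time: 1.15
tool_pos: [486.3, 290.5, 228.3]
tcp_rot: [0.705, 0.677, 0.029, -0.209]
contact_force: [0.1, -0.7, 0.8]
gripper_width: 34.2
```

```bash
python3 p1.py
```

```text
dist 193.58026783033284 ang 0.6443701516777328 N 5 joints [ 0.201  0.463 -0.069  1.224  0.385  1.776] t 1.15
[[-1.94, 3.18, -1.06, -0.005, 0.044, 0.121, 0.4], [-1.49, 3.39, -1.12, -0.005, 0.044, 0.121, 0.4], [-1.02, 3.55, -1.16, -0.005, 0.044, 0.121, 0.4], [-0.54, 3.65, -1.18, -0.005, 0.044, 0.121, 0.4], [-0.04, 3.69, -1.17, -0.005, 0.044, 0.121, 0.4]]
```

>>> apply_moves([
  [[-1.9,3.2,-1.1,0,0.044,0.12,0.4],[-1.5,3.4,-1.1,0,0.044,0.12,0.4],[-1.0,3.55,-1.15,0,0.044,0.12,0.4],[-0.5,3.65,-1.2,0,0.044,0.12,0.4],[0,3.7,-1.2,0,0.044,0.12,0.4]],
])

```text
time: 1.65
tool_pos: [651.4, 174.9, 199.8]
tcp_rot: [0.871, 0.398, 0.042, -0.283]
contact_force: [0.1, 0.1, 0.3]
gripper_width: 34.1
```

```bash
python3 p1.py; python3 - <<'E'
from h import *
m=imaging.camera_model("wrist");im=imaging.camera("wrist");np.savez("w1.npz",K=m["K"],T=m["T"])
cv2.imwrite("pics/w1.png",im[:,:,::-1])
E
```

```text
dist 10.910756358681684 ang 0.036402825606676126 N 1 joints [-0.084  0.713  0.23   1.318  0.537  2.136] t 1.65
[[0.18, -1.07, 0.05, -0.025, -0.002, -0.027, 0.4]]
```

View pics/w1.png

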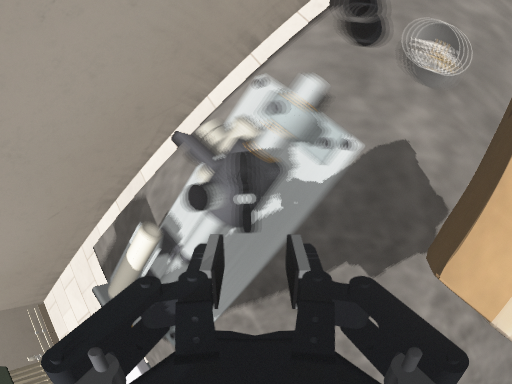

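>>> apply_moves([
  [[0,-1.0,0,-0.02,0,-0.03,0.4],[0,0,0,0,0,0,0.4]],
])

```text
time: 1.9
tool_pos: [649.2, 171.4, 198.1]
tcp_rot: [0.871, 0.405, 0.05, -0.273]
contact_force: [0.4, 0.2, 1.0]
gripper_width: 34.2
```

```bash
python3 p1.py; python3 - <<'E'
from h import *
m=imaging.camera_model("wrist");im=imaging.camera("wrist");np.savez("w2.npz",K=m["K"],T=m["T"])
cv2.imwrite("pics/w2.png",im[:,:,::-1])
cv2.imwrite("pics/w2c.png",cv2.resize(im[90:330,120:380,::-1],None,fx=3,fy=2.5,interpolation=cv2.INTER_CUBIC))
W=np.array([634,223,137.])
s=ctrl.observe();print(s["tool_pos"],R.from_quat(s["tcp_rot"]).as_matrix(),A)
print([proj("wrist",q,m) for q in (W,W-33*toolR(.05)[:,0],W+33*toolR(.05)[:,0])])
E
```

```text
dist 13.306305189276596 ang 0.010671063187726947 N 1 joints [-0.085  0.69   0.193  1.28   0.526  2.13 ] t 1.9
[[0.64, -1.16, 0.04, -0.001, -0.004, -0.01, 0.4]]
[649.04796132 171.14625701 197.52911104] [[ 0.66744953  0.73231305 -0.13501382]
 [ 0.67873781 -0.52370216  0.51483107]
 [ 0.30631048 -0.43526274 -0.84659331]] [ 0.13625962 -0.5121013   0.8480481 ]
[(np.float64(241.4030401292458), np.float64(190.41450921987786)), (np.float64(242.462012803583), np.float64(228.0442291886801)), (np.float64(240.40769413658805), np.float64(149.3135310969595))]
```

View pics/w2c.png

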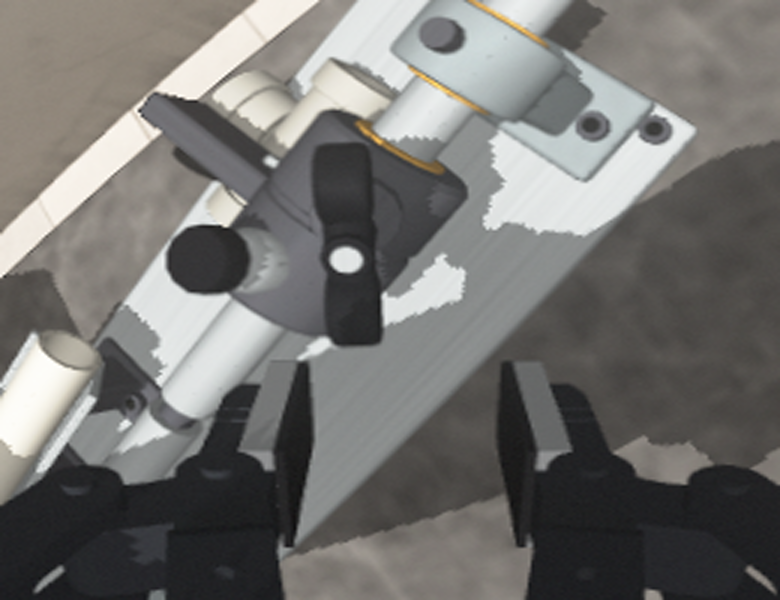

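```bash
cat > m2.py <<'E'
from h import *
f=np.load("w2.npz");m={"K":f["K"],"T":f["T"]}
sc=lambda u,v:ray("scene",170+u/3.8,140+v/3.8)
tp=lambda u,v:ray("top",180+u/5,80+v/5)
tq=lambda u,v:ray("top",180+u/5,190+v/4.5)
wr=lambda u,v:ray("wrist",120+u/3,90+v/2.5,m)
for nm,p,q,w in [("cap",sc(268,103),tp(360,376),wr(208,258)),("wingmid",sc(238,50),tp(438,250),wr(348,245)),
  ("w1",sc(207,45),tp(398,207),wr(341,150)),("w2",sc(268,54),tp(486,292),wr(355,342))]:
    print(nm,tri([p,q,w]),tri([q,w]))
W=tri([sc(238,50),tp(438,250),wr(348,245)])[0]
print(proj("wrist",W+A*13,m))
E
python3 m2.py
```

```text
cap (array([589.53585743, 251.74290708, 137.56747497]), [np.float64(0.9040060460804843), np.float64(1.3814914318825773), np.float64(0.9441392561202834)]) (array([588.7398045 , 252.37998028, 134.89642816]), [np.float64(0.45217320482086754), np.float64(0.45217320482094514)])
wingmid (array([633.26778954, 224.4716989 , 141.9047552 ]), [np.float64(0.4662047261898407), np.float64(1.3186644450251073), np.float64(1.2014106443100834)]) (array([633.57108897, 224.13109599, 143.72979521]), [np.float64(1.090667574455564), np.float64(1.0906675744559235)])
w1 (array([648.26461358, 241.32869082, 150.14597573]), [np.float64(4.167392412222152), np.float64(3.7818885562672087), np.float64(7.108805763132263)]) (array([650.29893282, 241.47557838, 154.20766845]), [np.float64(5.136361950014216), np.float64(5.13636195001433)])
w2 (array([618.45808085, 205.36049981, 135.21676929]), [np.float64(5.467389186951819), np.float64(0.42878798545171537), np.float64(5.868190636466691)]) (array([617.06925836, 203.17376079, 139.2985282 ]), [np.float64(2.8513674972657386), np.float64(2.8513674972659175)])
(np.float64(235.76685913484752), np.float64(194.88337316976825))
```

```bash
cat > p2.py <<'E'
from h import *
import sys
f=np.load("w2.npz");m={"K":f["K"],"T":f["T"]}
W=np.array([632.4,227.5,135.4])
for k in (0,13): print(k,proj("wrist",W+k*A,m), [proj("wrist",W+k*A+e*33*toolR(.08)[:,0],m) for e in (1,-1)])
plan(W+A*float(sys.argv[1]),toolR(float(sys.argv[2])),0.4)
E
python3 p2.py 35 .08
```

```text
0 (np.float64(238.05490942970485), np.float64(187.09213083120358)) [(np.float64(235.68348994203689), np.float64(146.53427869385473)), (np.float64(240.4161427259853), np.float64(224.39362137820575))]
13 (np.float64(237.1408983386591), np.float64(192.35366381567232)) [(np.float64(234.57111600428615), np.float64(149.65618449472282)), (np.float64(239.69452247643105), np.float64(231.2606025281206))]
dist 51.68000871835161 ang 0.04073749081252668 N 2 joints [-0.085  0.691  0.193  1.28   0.525  2.131] t 1.95
[[0.41, -0.74, 2.44, -0.001, -0.002, -0.02, 0.4], [0.43, -0.73, 2.44, -0.001, -0.002, -0.02, 0.4]]
```

>>> apply_moves([
  [[0.4,-0.75,1.2,0,0,-0.02,0.4],[0.4,-0.75,1.8,0,0,-0.02,0.4],[0,0,1.5,0,0,0,0.4],[0,0,0,0,0,0,0.4]],
])

```text
time: 2.35
tool_pos: [635.7, 209.7, 167.6]
tcp_rot: [0.862, 0.424, 0.054, -0.272]
contact_force: [-0.3, -0.3, 0.7]
gripper_width: 33.8
```

```bash
python3 - <<'E'
from h import *
m=imaging.camera_model("wrist");im=imaging.camera("wrist");np.savez("w3.npz",K=m["K"],T=m["T"])
cv2.imwrite("pics/w3c.png",cv2.resize(im[90:330,120:380,::-1],None,fx=3,fy=2.5,interpolation=cv2.INTER_CUBIC))
W=np.array([632.4,227.5,135.4])
for k in (0,13): print(k,proj("wrist",W+k*A,m), [proj("wrist",W+k*A+e*33*toolR(.08)[:,0],m) for e in (1,-1)])
E
python3 p2.py -17 0.08
```

```text
0 (np.float64(259.8771512198141), np.float64(220.3700589743908)) [(np.float64(260.23771285526607), np.float64(172.0801960710312)), (np.float64(259.48281974753075), np.float64(262.468330728124))]
13 (np.float64(260.1584247061979), np.float64(229.03638169234267)) [(np.float64(260.57915810551697), np.float64(177.9414323562529)), (np.float64(259.70468663915887), np.float64(272.7946461922068))]
0 (np.float64(238.05490942970485), np.float64(187.09213083120358)) [(np.float64(235.68348994203689), np.float64(146.53427869385473)), (np.float64(240.4161427259853), np.float64(224.39362137820575))]
13 (np.float64(237.1408983386591), np.float64(192.35366381567232)) [(np.float64(234.57111600428615), np.float64(149.65618449472282)), (np.float64(239.69452247643105), np.float64(231.2606025281206))]
dist 54.98501063385383 ang 0.003568261019027938 N 2 joints [-0.03   0.685  0.107  1.17   0.535  2.15 ] t 2.4
[[-0.03, 0.11, 2.75, -0.001, -0.001, 0.001, 0.4], [-0.03, 0.1, 2.75, -0.001, -0.001, 0.001, 0.4]]
```

View pics/w3c.png

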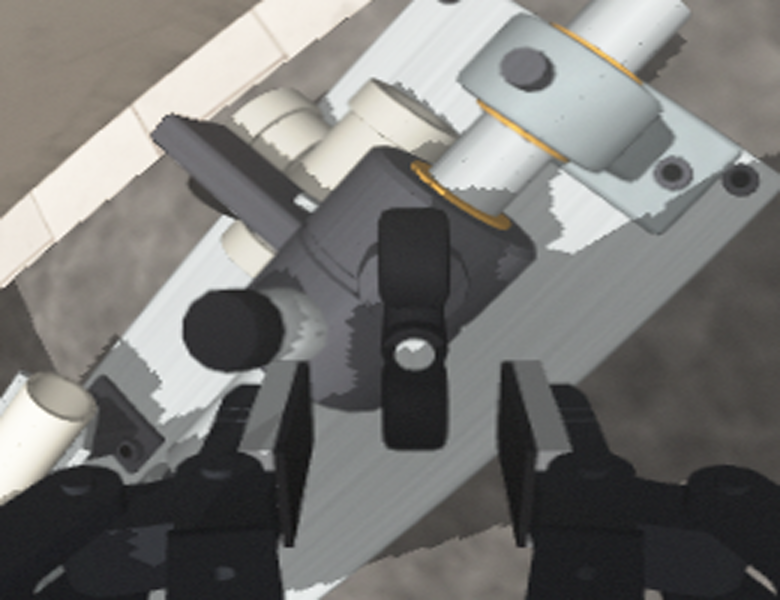

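>>> apply_moves([
  [[0,0.1,1.5,0,0,0,0.33],[0.1,0,2.0,0,0,0,0.33],[0,0,1.2,0,0,0,0.33],[0,0,0,0,0,0,0.33]],
])

```text
time: 2.8
tool_pos: [633.2, 233.8, 130.8]
tcp_rot: [0.862, 0.424, 0.056, -0.271]
contact_force: [-0.6, 0.8, 0.1]
gripper_width: 27.8
```

```bash
python3 - <<'E'
from h import *
m=imaging.camera_model("wrist");im=imaging.camera("wrist")
cv2.imwrite("pics/w4c.png",cv2.resize(im[90:330,120:380,::-1],None,fx=3,fy=2.5,interpolation=cv2.INTER_CUBIC))
E
python3 p2.py -17 0.08
```

```text
0 (np.float64(238.05490942970485), np.float64(187.09213083120358)) [(np.float64(235.68348994203689), np.float64(146.53427869385473)), (np.float64(240.4161427259853), np.float64(224.39362137820575))]
13 (np.float64(237.1408983386591), np.float64(192.35366381567232)) [(np.float64(234.57111600428615), np.float64(149.65618449472282)), (np.float64(239.69452247643105), np.float64(231.2606025281206))]
dist 11.625918010112112 ang 0.00654066205035939 N 1 joints [0.006 0.708 0.051 1.065 0.541 2.191] t 2.85
[[-0.4, 0.03, 1.09, 0.002, -0.004, 0.004, 0.4]]
```

View pics/w4c.png

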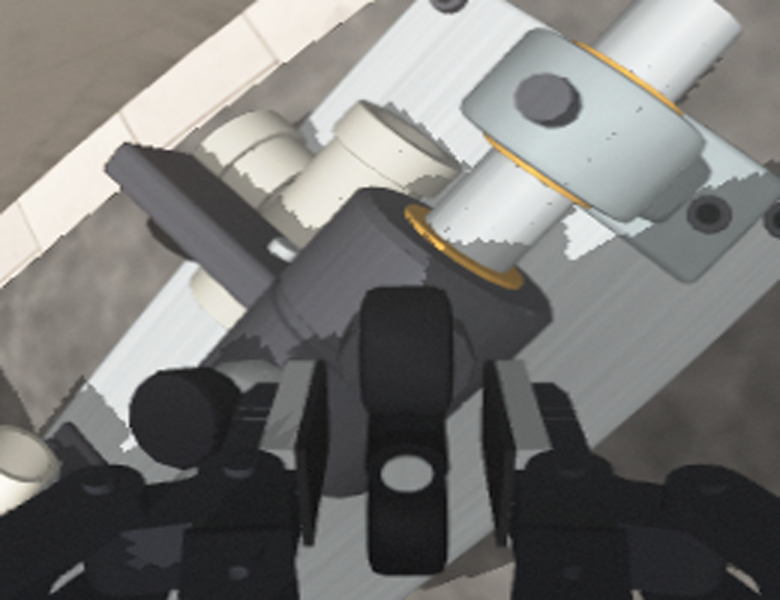

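>>> apply_moves([
  [[-0.2,0,0.8,0,0,0,0.33],[-0.1,0,0.4,0,0,0,0.33],[0,0,0,0,0,0,0.33]],
])

```text
time: 3.15
tool_pos: [631.7, 236.7, 121.6]
tcp_rot: [0.863, 0.424, 0.058, -0.27]
contact_force: [-0.0, 0.5, -0.1]
gripper_width: 28.4
```

```bash
python3 - <<'E'
from h import *
im=imaging.camera("wrist")
cv2.imwrite("pics/w5c.png",cv2.resize(im[90:330,120:380,::-1],None,fx=3,fy=2.5,interpolation=cv2.INTER_CUBIC))
E
python3 p2.py -17 0.08
```

```text
0 (np.float64(238.05490942970485), np.float64(187.09213083120358)) [(np.float64(235.68348994203689), np.float64(146.53427869385473)), (np.float64(240.4161427259853), np.float64(224.39362137820575))]
13 (np.float64(237.1408983386591), np.float64(192.35366381567232)) [(np.float64(234.57111600428615), np.float64(149.65618449472282)), (np.float64(239.69452247643105), np.float64(231.2606025281206))]
dist 1.9314258051467932 ang 0.009109279098618897 N 1 joints [0.01  0.711 0.03  1.035 0.542 2.198] t 3.2
[[-0.17, -0.07, 0.07, 0.005, -0.006, 0.005, 0.4]]
```

View pics/w5c.png

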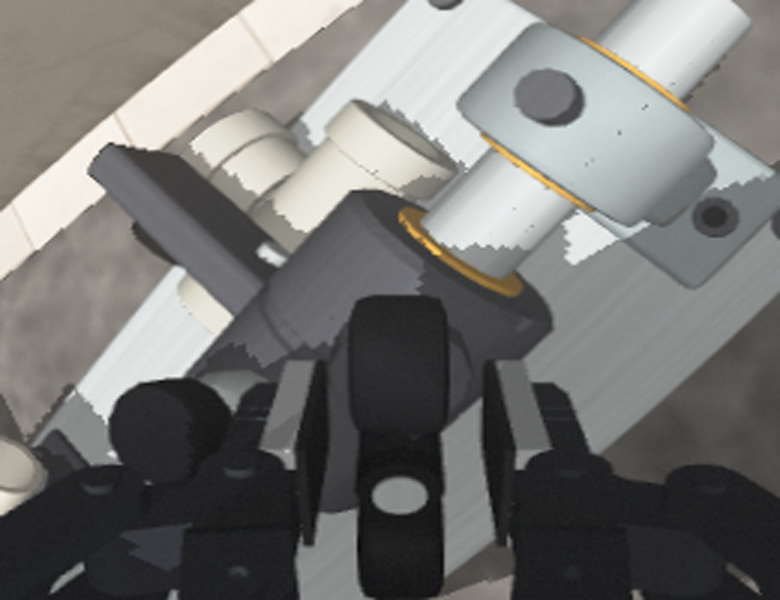

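>>> apply_moves([
  [[-0.1,-0.08,0,0,0,0,0.33],[0,0,0,0,0,0,0.0],[0,0,0,0,0,0,0],[0,0,0,0,0,0,0]],
], squeeze=40)

```text
time: 3.6
tool_pos: [630.6, 236.2, 122.6]
tcp_rot: [0.863, 0.424, 0.058, -0.27]
contact_force: [0.7, 0.9, -0.7]
gripper_width: 13.5
```

```bash
python3 - <<'E'
from h import *
s=ctrl.observe();print(s)
r=R.from_quat(s["tcp_rot"]);print("tool F",r.inv().apply(s["contact_force"]),r.inv().apply(s["wrist_torque"]))
im=imaging.camera("wrist")
cv2.imwrite("pics/w6c.png",cv2.resize(im[90:330,120:380,::-1],None,fx=3,fy=2.5,interpolation=cv2.INTER_CUBIC))
E
python3 p2.py -17 0.08
```

```text
{'time': 3.6, 'joints': array([0.00942255, 0.70774027, 0.0261341 , 1.03376076, 0.54216916,
       2.19745721]), 'qvel': array([ 0.00113199, -0.0010152 , -0.00019379,  0.00219525,  0.00278601,
       -0.00057211]), 'joint_torque': array([-4.46457379e-01, -6.06202483e+01,  2.35764438e+01,  1.18952338e+00,
        1.63914330e+00,  5.05666179e-02]), 'tool_pos': array([630.5944121 , 236.20837723, 122.58405434]), 'tcp_rot': array([ 0.86267121,  0.42382315,  0.05820297, -0.26978648]), 'contact_force': array([ 0.66306256,  0.88253884, -0.66454134]), 'wrist_torque': array([-0.44171791, -0.1375135 ,  0.05038712]), 'gripper_width': 13.464718367240982}
tool F [0.81929247 0.34520829 0.93259479] [-0.35969132 -0.28974818 -0.05684791]
0 (np.float64(238.05490942970485), np.float64(187.09213083120358)) [(np.float64(235.68348994203689), np.float64(146.53427869385473)), (np.float64(240.4161427259853), np.float64(224.39362137820575))]
13 (np.float64(237.1408983386591), np.float64(192.35366381567232)) [(np.float64(234.57111600428615), np.float64(149.65618449472282)), (np.float64(239.69452247643105), np.float64(231.2606025281206))]
dist 1.677211477153524 ang 0.009775151798742094 N 1 joints [0.009 0.708 0.026 1.034 0.542 2.197] t 3.65
[[-0.09, 0.02, 0.14, 0.005, -0.007, 0.005, 0.4]]
```

View pics/w6c.png

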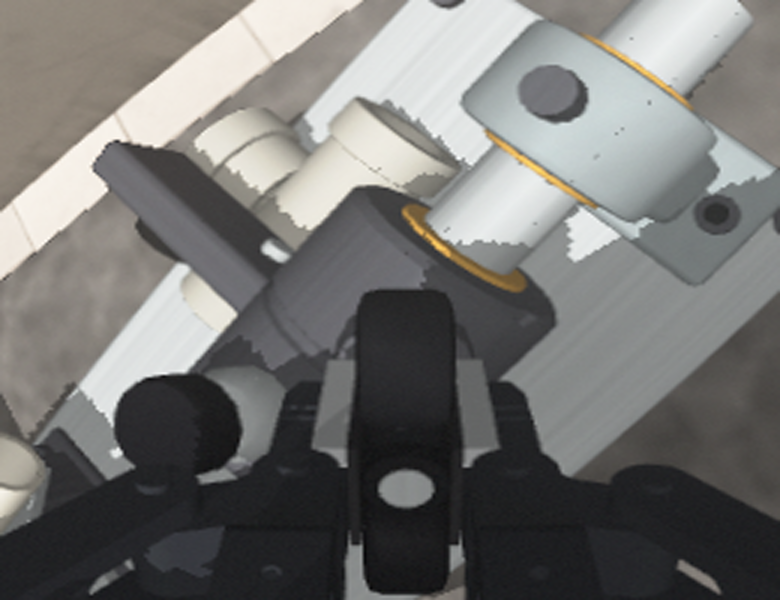

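>>> apply_moves([
  [[0,0,-0.01,0,0,-0.1,0],[0,0,-0.01,0,0,-0.12,0],[0,0,-0.01,0,0,-0.12,0],[0,0,0,0,0,0,0]],
])

```text
time: 4.05
tool_pos: [630.9, 236.0, 122.7]
tcp_rot: [0.775, 0.568, 0.105, -0.255]
contact_force: [-0.1, 0.3, 0.1]
gripper_width: 13.5
```

```bash
cat > st.py <<'E'
from h import *
s=ctrl.observe()
r=R.from_quat(s["tcp_rot"]);print("t",s["time"],"tool F",r.inv().apply(s["contact_force"]).round(1),r.inv().apply(s["wrist_torque"]).round(2),"j",s["joints"].round(3))
print("gaugeF",(G.T@s["contact_force"]).round(1))
M=r.as_matrix(); x=-M[:,0]; print("ang",1-np.arctan2(x@V,x@U),"tilt err",M.T@A)
p=s["tool_pos"]-M[:,2]*17; q=G.T@(p-np.array([623.6,260.7,82])); print("pos in gauge rel. start W base",q.round(1), "pos", s["tool_pos"].round(1),"w",s["gripper_width"])
E
python3 st.py
```

```text
t 4.05 tool F [ 0.3 -0.2  0.1] [-0.02 -0.4  -0.07] j [0.009 0.708 0.027 1.034 0.542 1.846]
gaugeF [0.3 0.  0.1]
ang 0.4362627248125285 tilt err [ 0.00520814  0.00689093 -0.99996269]
pos in gauge rel. start W base [-34.7  -0.5  55.1] pos [630.9 236.  122.7] w 13.530782241250442
```

>>> apply_moves([
  [[0,0,-0.01,0,0,-0.12,0],[0,0,-0.01,0,0,-0.13,0],[0,0,-0.01,0,0,-0.13,0],[0,0,-0.01,0,0,-0.13,0],[0,0,0,0,0,0,0]],
])

```text
time: 4.55
tool_pos: [631.3, 235.8, 123.0]
tcp_rot: [0.605, 0.747, 0.166, -0.22]
contact_force: [-0.5, -0.1, -0.3]
gripper_width: 13.5
```

>>> apply_moves([
  [[0,0,-0.01,0,0,-0.13,0],[0,0,-0.01,0,0,-0.13,0],[0,0,-0.01,0,0,-0.05,0],[0,0,0,0,0,0,0]],
])

```text
time: 4.95
tool_pos: [631.6, 235.8, 123.2]
tcp_rot: [0.486, 0.829, 0.198, -0.193]
contact_force: [0.8, 0.3, -0.2]
gripper_width: 13.6
```

```bash
python3 st.py; python3 - <<'E'
from h import *
im=imaging.camera("wrist")
cv2.imwrite("pics/w7c.png",cv2.resize(im[50:350,60:440,::-1],None,fx=2,fy=2,interpolation=cv2.INTER_CUBIC))
E
```

```text
t 4.95 tool F [-0.3  0.8  0.2] [ 0.35 -0.27 -0.05] j [0.008 0.708 0.029 1.036 0.543 1.028]
gaugeF [ 0.1 -0.9 -0.2]
ang 1.2532239083705838 tilt err [-7.63769211e-04  9.55947170e-03 -9.99954016e-01]
pos in gauge rel. start W base [-35.2  -1.1  55.6] pos [631.6 235.8 123.2] w 13.6234747692446
```

View pics/w7c.png

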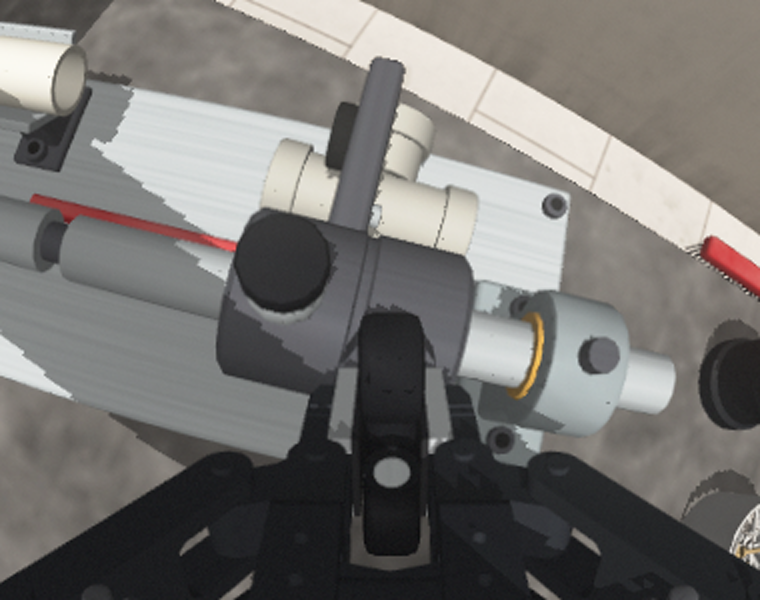

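```bash
python3 - <<'E'
from h import *
s=ctrl.observe();r=R.from_quat(s["tcp_rot"]);print(r.inv().apply(V),r.inv().apply(G[:,0]),r.inv().apply([0,0,1]))
E
```

```text
[ 0.25035625 -0.96810836 -0.00937846] [0.82146357 0.20728692 0.53125299] [ 0.51236643  0.14070657 -0.84716132]
```

>>> apply_moves([
  [[0.25,-0.97,-0.01,0,0,0,0],[0.37,-1.45,-0.01,0,0,0,0],[0.37,-1.45,-0.01,0,0,0,0],[0,0,0,0,0,0,0]],
])

```text
time: 5.4
tool_pos: [597.4, 226.6, 123.2]
tcp_rot: [0.49, 0.827, 0.2, -0.19]
contact_force: [-6.4, -3.0, 1.3]
gripper_width: 13.3
```

```bash
python3 st.py
```

```text
t 5.4 tool F [ 1.3 -6.8 -1.9] [ 2.3   0.25 -0.08] j [-0.007  0.643 -0.096  0.974  0.543  1.024]
gaugeF [-1.3  6.9  1.3]
ang 1.245891329517166 tilt err [-0.00375858  0.01863067 -0.99981937]
pos in gauge rel. start W base [-35.3  34.4  55.6] pos [597.4 226.6 123.2] w 13.276266955658013
```

>>> apply_moves([
  [[0.25,-0.97,-0.01,0,0,0,0],[0.25,-1.1,-0.01,0,0,0,0],[0.25,-0.97,-0.01,0,0,0,0],[0,0,0,0,0,0,0]],
])

```text
time: 5.8
tool_pos: [571.8, 219.7, 123.2]
tcp_rot: [0.493, 0.825, 0.202, -0.188]
contact_force: [-4.9, -2.8, 1.6]
gripper_width: 13.4
```

```bash
python3 st.py; python3 - <<'E'
from h import *
im=imaging.camera("wrist")
cv2.imwrite("pics/w8c.png",cv2.resize(im[50:350,60:440,::-1],None,fx=2,fy=2,interpolation=cv2.INTER_CUBIC))
E
```

```text
t 5.8 tool F [ 1.  -5.3 -2.3] [ 2.    0.14 -0.01] j [-0.019  0.597 -0.184  0.931  0.543  1.018]
gaugeF [-1.4  5.5  1.6]
ang 1.241602861703824 tilt err [-0.00597903  0.02598585 -0.99964443]
pos in gauge rel. start W base [-35.3  61.1  55.6] pos [571.8 219.7 123.2] w 13.35134070932314
```

View pics/w8c.png

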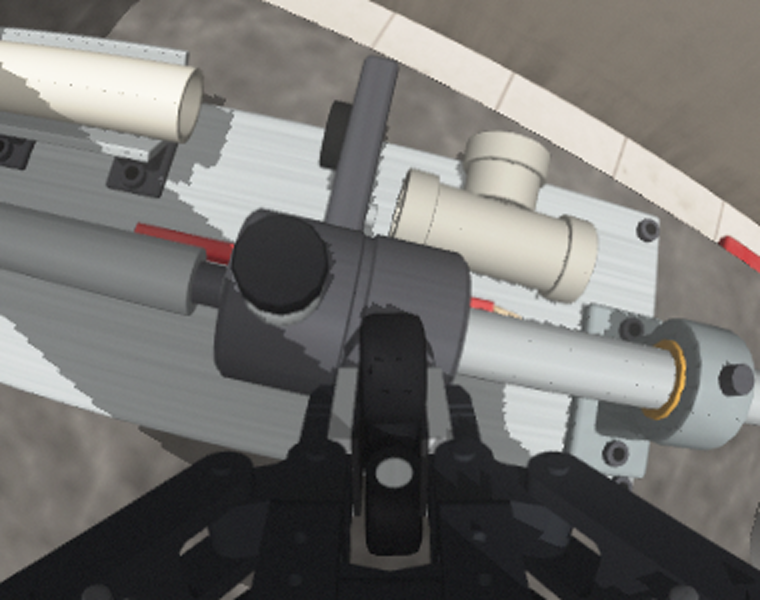

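>>> apply_moves([
  [[0.2,-0.7,0,0,0,0,0],[0.15,-0.6,0,0,0,0,0],[0,0,0,0,0,0,0]],
])

```text
time: 6.15
tool_pos: [562.3, 217.1, 123.2]
tcp_rot: [0.493, 0.825, 0.204, -0.186]
contact_force: [-2.9, -1.2, 0.5]
gripper_width: 13.5
```

```bash
python3 st.py
```

```text
t 6.15 tool F [ 0.7 -3.  -0.8] [ 1.57 -0.02  0.03] j [-0.024  0.578 -0.218  0.913  0.544  1.015]
gaugeF [-0.4  3.1  0.5]
ang 1.2420954438152552 tilt err [-0.00761973  0.03061457 -0.99950222]
pos in gauge rel. start W base [-35.3  71.   55.6] pos [562.3 217.1 123.2] w 13.511972065193527
```

>>> apply_moves([
  [[0.1,-0.4,0,0,0,0,0],[0.1,-0.4,0,0,0,0,0],[0.07,-0.3,0,0,0,0,0],[0.07,-0.3,0,0,0,0,0]],
])

```text
time: 6.55
tool_pos: [554.1, 214.9, 123.3]
tcp_rot: [0.493, 0.825, 0.208, -0.182]
contact_force: [6.0, 3.5, -4.4]
gripper_width: 13.3
```

```bash
python3 st.py; python3 - <<'E'
from h import *
im=imaging.camera("wrist")
cv2.imwrite("pics/w9c.png",cv2.resize(im[50:350,60:440,::-1],None,fx=2,fy=2,interpolation=cv2.INTER_CUBIC))
E
```

```text
t 6.55 tool F [-2.3  6.2  5. ] [-0.02 -0.5   0.09] j [-0.03   0.559 -0.254  0.89   0.546  1.01 ]
gaugeF [ 1.9 -6.8 -4.4]
ang 1.2459709325438626 tilt err [-0.00970283  0.03990172 -0.9991565 ]
pos in gauge rel. start W base [-35.4  79.7  55.7] pos [554.1 214.9 123.3] w 13.33513871563113
```

View pics/w9c.png

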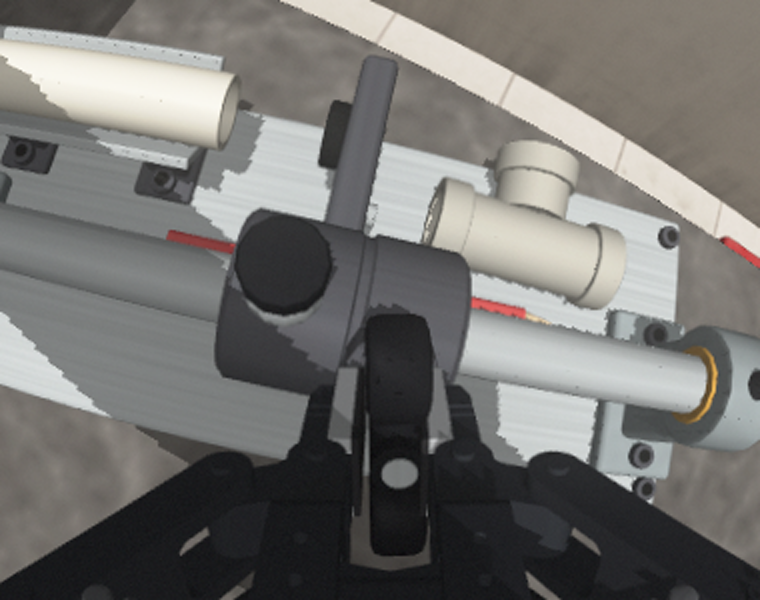

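>>> apply_moves([
  [[0.07,-0.3,0,0.02,0.005,0,0],[0.07,-0.3,0,0.02,0.005,0,0],[0.07,-0.3,0,0.01,0,0,0]],
])

```text
time: 6.9
tool_pos: [549.8, 213.8, 123.4]
tcp_rot: [0.486, 0.829, 0.193, -0.196]
contact_force: [5.9, 4.0, -6.6]
gripper_width: 13.3
```

```bash
python3 st.py; python3 - <<'E'
from h import *
im=imaging.camera("wrist")
cv2.imwrite("pics/w10c.png",cv2.resize(im[50:350,60:440,::-1],None,fx=2,fy=2,interpolation=cv2.INTER_CUBIC))
E
```

```text
t 6.9 tool F [-3.1  6.2  6.8] [-1.45 -0.84  0.1 ] j [-0.025  0.581 -0.214  0.952  0.532  0.987]
gaugeF [ 2.3 -6.7 -6.6]
ang 1.250082333891156 tilt err [-4.38973432e-04 -2.40871308e-03 -9.99997003e-01]
pos in gauge rel. start W base [-35.3  83.4  55.8] pos [549.8 213.8 123.4] w 13.348210170392086
```

View pics/w10c.png

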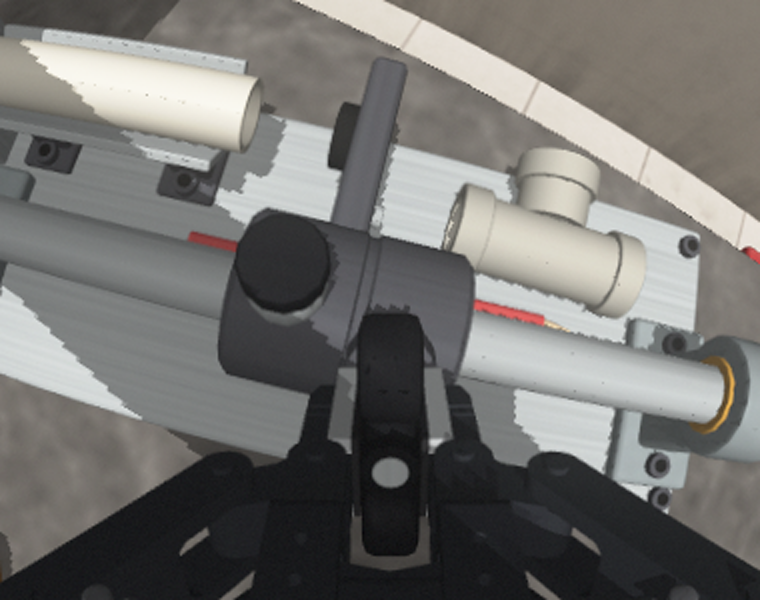

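>>> apply_moves([
  [[0.05,-0.25,0,0,0,0,0],[0.05,-0.25,0,0,0,0,0]],
])

```text
time: 7.15
tool_pos: [549.4, 213.7, 123.4]
tcp_rot: [0.485, 0.83, 0.196, -0.194]
contact_force: [6.9, 4.4, -7.4]
gripper_width: 13.4
```

```bash
python3 st.py; python3 - <<'E'
from h import *
im=imaging.camera("wrist")
cv2.imwrite("pics/w11c.png",cv2.resize(im[50:350,60:440,::-1],None,fx=2,fy=2,interpolation=cv2.INTER_CUBIC))
E
```

```text
t 7.15 tool F [-3.7  7.   7.6] [-1.35 -0.77  0.09] j [-0.027  0.576 -0.224  0.94   0.535  0.985]
gaugeF [ 2.5 -7.8 -7.4]
ang 1.2538510392114754 tilt err [-0.0010082   0.00535704 -0.99998514]
pos in gauge rel. start W base [-35.3  83.9  55.8] pos [549.4 213.7 123.4] w 13.419853125315054
```

View pics/w11c.png

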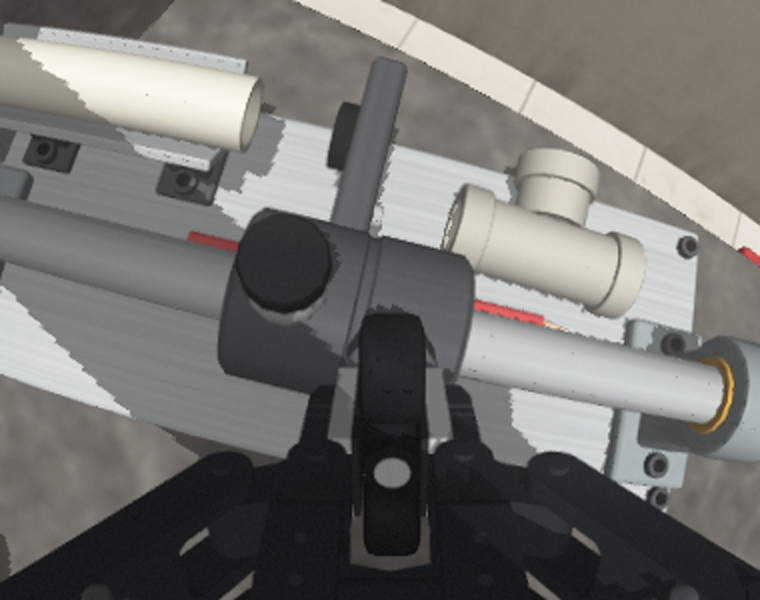

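>>> apply_moves([
  [[0.1,-0.45,0,0.01,0,0,0],[0.1,-0.45,0,0,0,0,0]],
])

```text
time: 7.4
tool_pos: [544.0, 212.2, 123.4]
tcp_rot: [0.484, 0.831, 0.195, -0.194]
contact_force: [10.1, 8.2, -8.6]
gripper_width: 13.3
```

```bash
python3 st.py; python3 - <<'E'
from h import *
im=imaging.camera("wrist")
a=cv2.resize(im[120:240,150:310,::-1],None,fx=4,fy=4,interpolation=cv2.INTER_CUBIC)
cv2.imwrite("pics/w12c.png",a)
im=imaging.camera("scene")
cv2.imwrite("pics/s12c.png",cv2.resize(im[140:280,170:380,::-1],None,fx=3.8,fy=3.8,interpolation=cv2.INTER_CUBIC))
E
```

```text
t 7.4 tool F [-3.1 11.4 10.2] [-2.34 -1.15  0.1 ] j [-0.029  0.569 -0.236  0.939  0.533  0.978]
gaugeF [  5.3 -11.8  -8.6]
ang 1.2568342603116052 tilt err [-0.00117286  0.00211493 -0.99999708]
pos in gauge rel. start W base [-35.4  89.4  55.9] pos [544.  212.2 123.4] w 13.264247703250637
```

View pics/w12c.png

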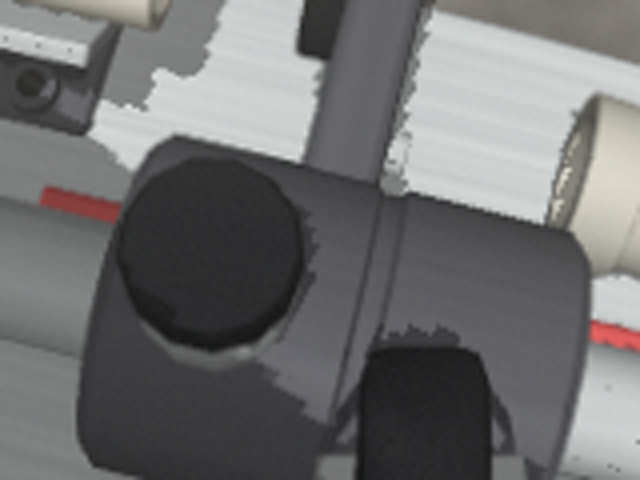

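View pics/s12c.png

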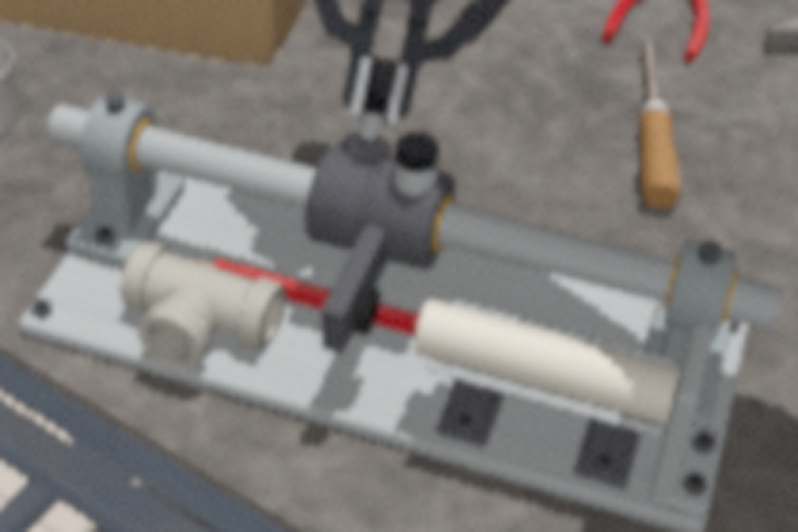

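```bash
python3 - <<'E'
from h import *
im=imaging.camera("scene")[:,:,::-1];cv2.imwrite("pics/s13.png",im)
a=cv2.imread("pics/scene0.png")
c1=a[155:205,210:260];c2=im[167:217,249:299]
cv2.imwrite("pics/cmp13.png",np.hstack([cv2.resize(c,None,fx=8,fy=8,interpolation=cv2.INTER_CUBIC) for c in (c1,c2)]))
E
```

```text
(no output)
```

View pics/cmp13.png

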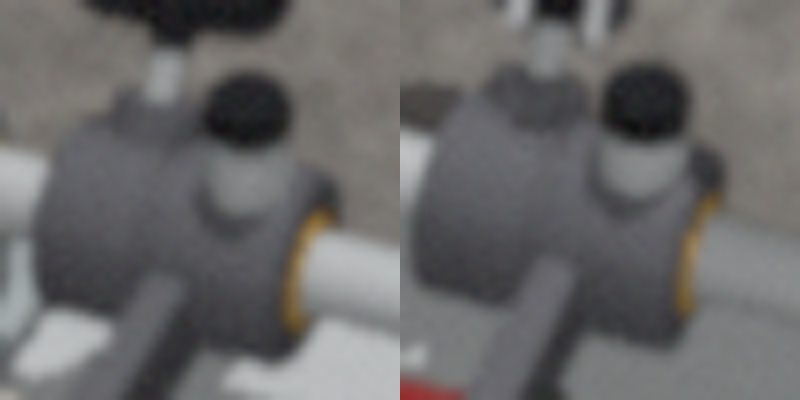

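```bash
python3 st.py; python3 - <<'E'
from h import *
m=imaging.camera_model("wrist");s=ctrl.observe();im=imaging.camera("wrist")
cv2.imwrite("pics/w14.png",im[:,:,::-1])
cv2.imwrite("pics/w14c.png",cv2.resize(im[50:350,60:440,::-1],None,fx=2,fy=2,interpolation=cv2.INTER_CUBIC))
M=R.from_quat(s["tcp_rot"]).as_matrix()
W=s["tool_pos"]-M[:,2]*17
B=W-63*A; cap=B+36.5*V+np.array([0,0,60])
for d in (0,4.5):
    u=np.array(proj("wrist",cap-[0,0,d],m)); print(d,u,(u-[60,50])*2)
c1=cv2.imread("pics/w11c.png")[180:400,200:480];c2=cv2.imread("pics/w14c.png")[180:400,200:480];c0=cv2.imread("pics/w7c.png")[180:400,200:480]
cv2.imwrite("pics/cmp14.png",cv2.resize(np.hstack([c0,c2]),None,fx=1.4,fy=1.4))
E
```

```text
t 7.55 tool F [-2.3  7.6  8.5] [-1.67 -0.84  0.03] j [-0.029  0.569 -0.237  0.938  0.533  0.978]
gaugeF [ 4.3 -7.9 -7.3]
ang 1.2572177201665737 tilt err [-0.00139115  0.00279168 -0.99999514]
pos in gauge rel. start W base [-35.3  89.3  55.8] pos [544.1 212.3 123.4] w 13.688414984356445
0 [199.90005272 183.11504557] [279.80010544 266.23009115]
4.5 [200.27605267 185.2116029 ] [280.55210534 270.42320579]
```

View pics/cmp14.png

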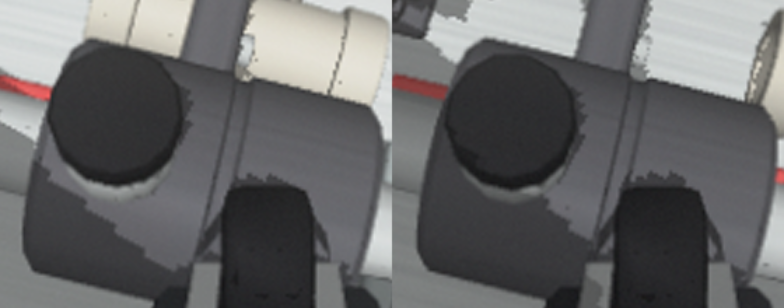

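>>> apply_moves([
  [[0.1,-0.45,0,0,0,0,0],[0.1,-0.45,0,0,0,0,0]],
])

```text
time: 7.8
tool_pos: [543.3, 211.9, 123.6]
tcp_rot: [0.482, 0.832, 0.202, -0.188]
contact_force: [14.6, 12.1, -15.1]
gripper_width: 13.6
```

```bash
python3 st.py
```

```text
t 7.8 tool F [-5.7 16.  17.4] [-2.99 -1.41  0.12] j [-0.033  0.558 -0.257  0.915  0.539  0.973]
gaugeF [  8.  -17.2 -15.1]
ang 1.2660703598003138 tilt err [-0.00372662  0.01780312 -0.99983457]
pos in gauge rel. start W base [-35.5  90.5  56. ] pos [543.3 211.9 123.6] w 13.590118813335254
```

>>> apply_moves([
  [[-0.08,0.3,0.15,0.015,0.003,0,0],[0,0.1,0.1,0,0,0,0],[0,0,0,0,0,0,0]],
])

```text
time: 8.1
tool_pos: [547.6, 213.2, 123.4]
tcp_rot: [0.481, 0.833, 0.196, -0.193]
contact_force: [0.1, 1.6, -3.3]
gripper_width: 12.9
```

```bash
python3 st.py;python3 - <<'E'
from h import *
im=imaging.camera("wrist");s=imaging.camera("scene")
cv2.imwrite("pics/w15c.png",cv2.resize(im[50:350,60:440,::-1],None,fx=2,fy=2,interpolation=cv2.INTER_CUBIC))
cv2.imwrite("pics/s15.png",s[:,:,::-1])
E
```

```text
t 8.1 tool F [-0.6  0.4  3.6] [ 0.12 -0.26 -0.07] j [-0.027  0.573 -0.228  0.94   0.533  0.974]
gaugeF [ 1.5 -0.5 -3.3]
ang 1.264126940235947 tilt err [-0.00253657  0.00323314 -0.99999156]
pos in gauge rel. start W base [-35.3  85.7  55.8] pos [547.6 213.2 123.4] w 12.88718395049528
```

View pics/w15c.png

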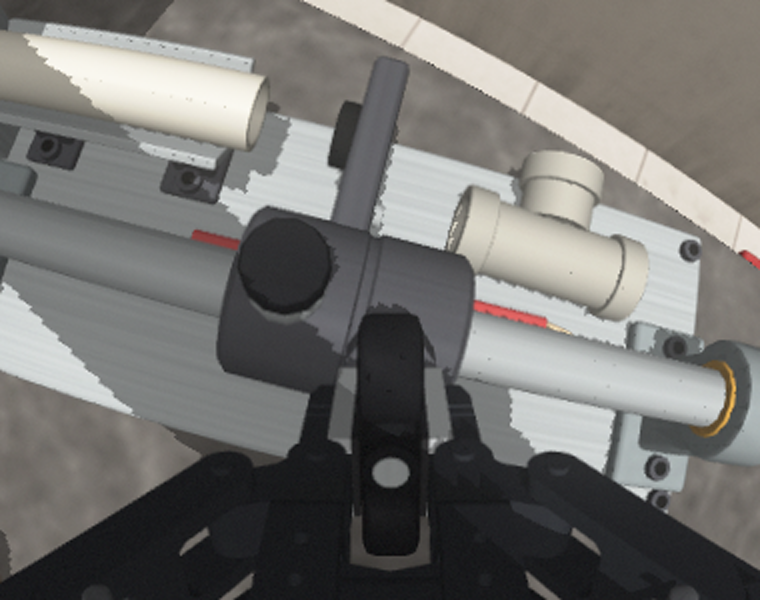

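>>> apply_moves([
  [[-0.1,0.4,0,0,0,0,0],[-0.1,0.4,0,0,0,0,0]],
])

```text
time: 8.4
tool_pos: [548.8, 213.7, 122.9]
tcp_rot: [0.483, 0.831, 0.191, -0.198]
contact_force: [-12.6, -10.1, 13.3]
gripper_width: 13.6
```

```bash
python3 st.py
```

```text
t 8.4 tool F [  5.2 -14.  -14.6] [ 3.28  0.82 -0.06] j [-0.024  0.584 -0.209  0.959  0.529  0.979]
gaugeF [-6.5 14.7 13.3]
ang 1.255882827452418 tilt err [ 4.59395348e-05 -8.99579075e-03 -9.99959536e-01]
pos in gauge rel. start W base [-35.2  84.2  55.3] pos [548.8 213.7 122.9] w 13.577621406819597
```

>>> apply_moves([
  [[0.08,-0.3,0,-0.005,0,0,0],[0.02,-0.1,0,0,0,0,0],[0,0,0,0,0,0,0]],
], squeeze=80)

```text
time: 8.7
tool_pos: [545.1, 212.6, 123.3]
tcp_rot: [0.484, 0.831, 0.193, -0.196]
contact_force: [0.5, -0.3, -0.7]
gripper_width: 13.0
```

```bash
python3 st.py
```

```text
t 8.7 tool F [-0.8  0.2  0.4] [ 0.15 -0.31 -0.03] j [-0.028  0.574 -0.227  0.948  0.532  0.978]
gaugeF [-0.4 -0.4 -0.7]
ang 1.255659707343185 tilt err [ 4.50799835e-04 -2.64112830e-03 -9.99996411e-01]
pos in gauge rel. start W base [-35.3  88.2  55.7] pos [545.1 212.6 123.3] w 12.968317548200645
```

Unloaded, near mid-play, pin captive. Now tighten.

>>> apply_moves([
  [[0,0,0.01,0,0,0.12,0],[0,0,0.01,0,0,0.13,0],[0,0,0.01,0,0,0.13,0],[0,0,0.01,0,0,0.13,0],[0,0,0,0,0,0.1,0]],
])

```text
time: 9.2
tool_pos: [544.7, 212.7, 122.9]
tcp_rot: [0.718, 0.639, 0.122, -0.247]
contact_force: [0.2, -0.3, -0.2]
gripper_width: 12.9
```

```bash
python3 st.py
```

```text
t 9.2 tool F [-0.3  0.2 -0. ] [-0.04 -0.28 -0.05] j [-0.027  0.575 -0.227  0.948  0.531  1.612]
gaugeF [-0.3 -0.1 -0.2]
ang 0.6215752000487942 tilt err [-0.00214121 -0.00364746 -0.99999106]
pos in gauge rel. start W base [-35.   88.6  55.3] pos [544.7 212.7 122.9] w 12.91029355174913
```

>>> apply_moves([
  [[0,0,0.01,0,0,0.12,0],[0,0,0.01,0,0,0.12,0],[0,0,0.01,0,0,0.12,0],[0,0,0.01,0,0,0.12,0]],
])

```text
time: 9.6
tool_pos: [544.3, 213.0, 122.7]
tcp_rot: [0.854, 0.441, 0.057, -0.269]
contact_force: [-1.2, -1.6, 0.8]
gripper_width: 12.7
```

```bash
python3 st.py
```

```text
t 9.6 tool F [-1.6 -0.5 -1.3] [-0.19 -0.27 -0.08] j [-0.026  0.575 -0.227  0.949  0.531  2.112]
gaugeF [-1.3  1.6  0.8]
ang 0.12140458027868062 tilt err [-0.00441301 -0.00277699 -0.99998641]
pos in gauge rel. start W base [-34.7  88.8  55.1] pos [544.3 213.  122.7] w 12.719795406450666
```

>>> apply_moves([
  [[0,0,0,0,0,0.06,0],[0,0,0,0,0,0.06,0],[0,0,0,0,0,0.06,0]],
])

```text
time: 9.9
tool_pos: [544.2, 213.1, 122.7]
tcp_rot: [0.891, 0.36, 0.031, -0.273]
contact_force: [-2.4, -1.7, 1.7]
gripper_width: 13.2
```

```bash
python3 st.py
```

```text
t 9.9 tool F [-2.4 -1.4 -2. ] [-0.11 -0.6  -1.76] j [-0.026  0.575 -0.227  0.949  0.53   2.298]
gaugeF [-1.1  2.8  1.7]
ang -0.06392190093786021 tilt err [-0.00568193 -0.00163112 -0.99998253]
pos in gauge rel. start W base [-34.6  88.9  55.1] pos [544.2 213.1 122.7] w 13.157785242851272
```

>>> apply_moves([
  [[0,0,0,0,0,0.04,0],[0,0,0,0,0,0,0]],
])

```text
time: 10.1
tool_pos: [544.2, 213.1, 122.7]
tcp_rot: [0.897, 0.347, 0.027, -0.273]
contact_force: [-4.2, -3.6, 2.1]
gripper_width: 13.1
```

```bash
python3 st.py;python3 - <<'E'
from h import *
im=imaging.camera("wrist")
cv2.imwrite("pics/w16c.png",cv2.resize(im[50:350,60:440,::-1],None,fx=2,fy=2,interpolation=cv2.INTER_CUBIC))
E
```

```text
t 10.1 tool F [-4.8 -1.5 -3. ] [-0.13 -0.8  -2.26] j [-0.025  0.575 -0.226  0.949  0.528  2.329]
gaugeF [-2.4  4.9  2.1]
ang -0.09387002373180486 tilt err [-7.11423367e-03  3.20954425e-04 -9.99974642e-01]
pos in gauge rel. start W base [-34.5  88.8  55.2] pos [544.2 213.1 122.7] w 13.09981636017516
```

View pics/w16c.png

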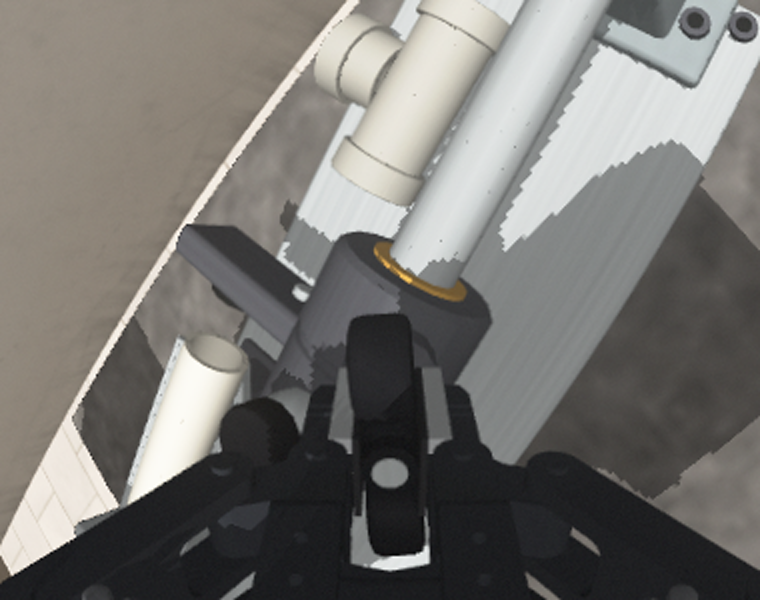

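>>> apply_moves([
  [[0,0,0,0,0,0,0.3],[0,0,0,0,0,0,0.3],[0,0,0,0,0,0,0.3]],
], squeeze=40)

```text
time: 10.45
tool_pos: [544.5, 213.4, 122.5]
tcp_rot: [0.898, 0.345, 0.026, -0.273]
contact_force: [-0.0, 0.2, 0.3]
gripper_width: 25.7
```

```bash
python3 st.py;python3 - <<'E'
from h import *
im=imaging.camera("wrist")
cv2.imwrite("pics/w17c.png",cv2.resize(im[50:350,60:440,::-1],None,fx=2,fy=2,interpolation=cv2.INTER_CUBIC))
E
```

```text
t 10.45 tool F [ 0.1 -0.3 -0.2] [-0.46 -0.24 -0.  ] j [-0.025  0.576 -0.226  0.949  0.529  2.335]
gaugeF [ 0.2 -0.   0.3]
ang -0.09938523646569752 tilt err [-6.66674006e-03 -9.03653957e-05 -9.99977773e-01]
pos in gauge rel. start W base [-34.4  88.5  55. ] pos [544.5 213.4 122.5] w 25.7297991330554
```

View pics/w17c.png

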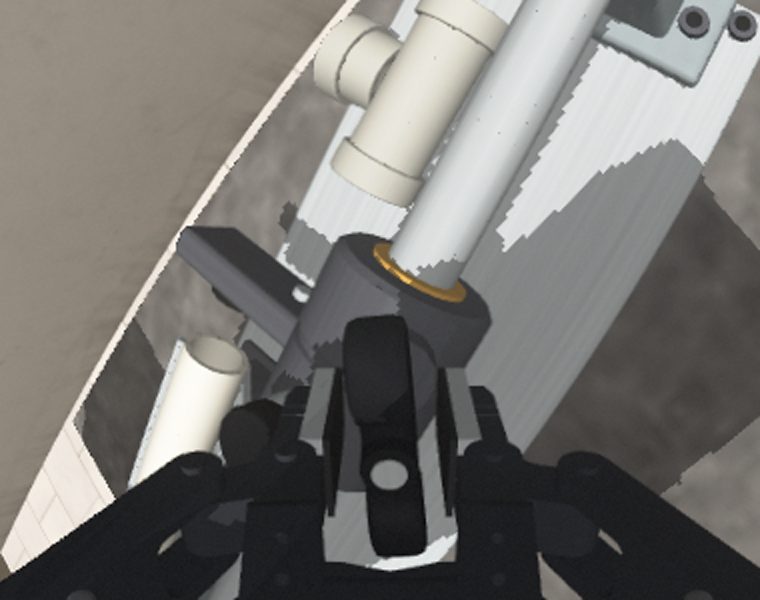

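>>> apply_moves([
  [[0,0,-1.5,0,0,0,0.3],[0,0,-3,0,0,0,0.3],[0,0,-4,0,0,0,0.3],[0,0,-4,0,0,0,0.3],[0,0,0,0,0,0,0.3]],
])

```text
time: 11.0
tool_pos: [561.4, 148.1, 230.7]
tcp_rot: [0.898, 0.343, 0.023, -0.274]
contact_force: [0.7, 0.3, 0.2]
gripper_width: 25.6
```

>>> apply_moves([
  [[0,0,0,0,0,0,0.3],[0,0,0,0,0,0,0.3]],
])

```text
time: 11.2
tool_pos: [561.8, 147.7, 230.4]
tcp_rot: [0.899, 0.342, 0.024, -0.274]
contact_force: [-0.1, -1.1, 1.0]
gripper_width: 25.5
```

```bash
python3 st.py;python3 - <<'E'
from h import *
m=imaging.camera_model("wrist");im=imaging.camera("wrist");s=imaging.camera("scene")[:,:,::-1];t=imaging.camera("top")[:,:,::-1]
np.savez("w18.npz",K=m["K"],T=m["T"])
cv2.imwrite("pics/w18c.png",cv2.resize(im[50:350,60:440,::-1],None,fx=2,fy=2,interpolation=cv2.INTER_CUBIC))
a=cv2.imread("pics/scene0.png")
c1=a[155:205,210:260];c2=s[167:217,249:299]
cv2.imwrite("pics/cmp18.png",np.hstack([cv2.resize(c,None,fx=8,fy=8,interpolation=cv2.INTER_CUBIC) for c in (c1,c2)]))
cv2.imwrite("pics/s18.png",cv2.resize(s[140:280,170:380],None,fx=3.8,fy=3.8,interpolation=cv2.INTER_CUBIC))
# predicted wing line
B=np.array([623.6,260.7,82])+88*V+A*63
for a_ in (0,.1,.2): 
  print(a_,[(np.array(proj("wrist",B+13*A+e*33*toolR(a_)[:,0],m))-[60,50])*2 for e in (1,-1)])
E
```

```text
t 11.2 tool F [-0.5  0.2 -1.4] [-0.52 -0.26 -0.01] j [-0.133  0.515 -0.031  1.267  0.506  2.218]
gaugeF [-1.   0.3  1. ]
ang -0.10638418662375293 tilt err [-0.00853625 -0.00269712 -0.99995993]
pos in gauge rel. start W base [-102.3   88.6  162.9] pos [561.8 147.7 230.4] w 25.47424970299148
0 [array([383.75570877, 200.48674454]), array([399.98190961, 345.15810586])]
0.1 [array([375.86341392, 201.71765657]), array([407.26635372, 344.11303404])]
0.2 [array([368.15555233, 203.71814054]), array([414.41742578, 342.40932804])]
```

View pics/w18c.png

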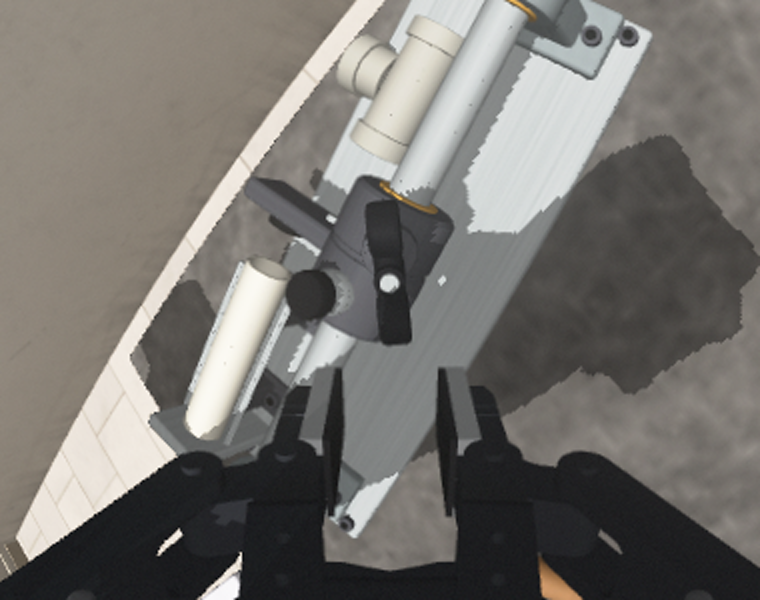

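View pics/s18.png

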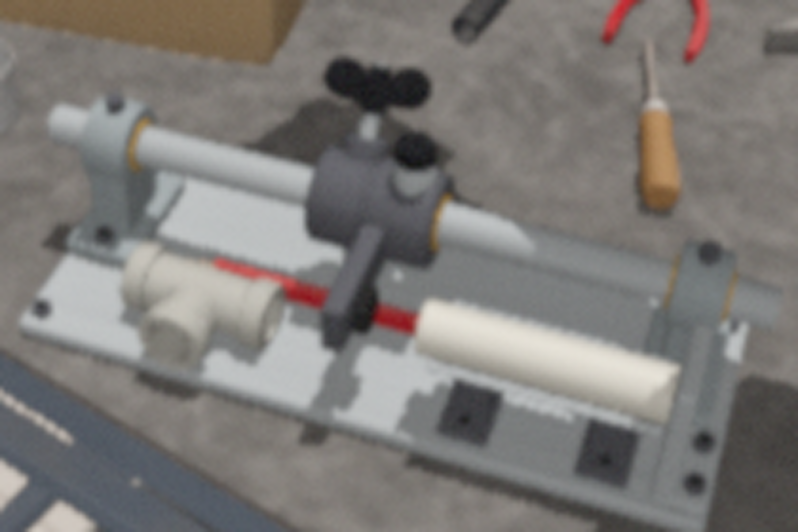

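View pics/cmp18.png

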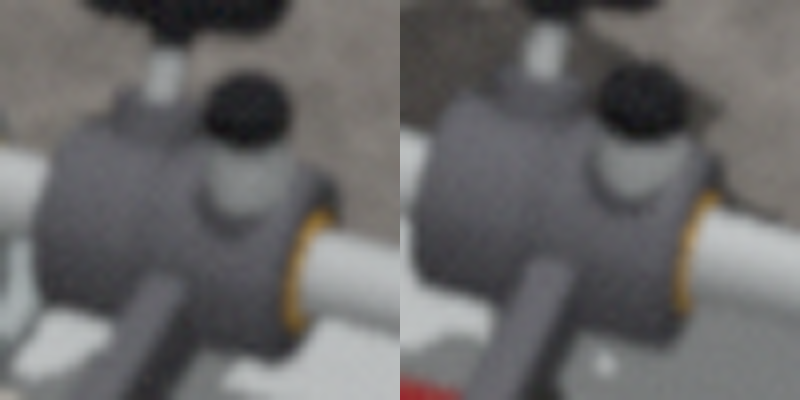

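```bash
python3 -c "
from cell import ctrl
print(ctrl.finish_job())"
```

```text
the job is handed in; nothing more can be done
None
```

The stop collar is now set with its spring pin in the index groove and the wing screw tight. I handed the job in at about 11 s, well under the 45 s limit.

I gripped the wing along its screw axis and loosened it to about 1.25 rad. I then drew the collar about 88 mm towards the trough until the pin dropped, tightened the screw to its stop and backed off.

**Pin:** the wrist picture shows the cap about 4 px lower relative to the collar, which matches a 4.5 mm drop. The collar was also blocked both ways, at about 17 N forward and 15 N back. The tool moved about 6 mm between those two blocks, more than the stated 3 mm of play. I put the rest down to give in the gripper and arm, and tightened near the middle.

**Wing screw:** it ran onto its stop, with the wrist torque rising to about 2 N m. In the last wrist picture the wing lies within about 0.02 rad of the tight direction.

**Bystanders and clearance:** the tee and pencil look unmoved in the scene picture. The arm ended clear of the gauge, with contact force near zero.

**Less clear:** in the scene camera the pin's drop is only 1–2 px, so that view alone does not settle it. The wrist view and the two blocking tests do.

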